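Eject a casting from its mould and lay it in the finishing tray

TASK

Press the red ejector slide on the sloping pink mould fully in, so that it pushes the orange casting out of the mould and the casting slides down to the stop lip; do not pull the casting out of the mould by hand. Let the slide spring back, then take the casting from the rail and lay it, without dropping it, flat with its round boss up inside the green tray. Leave everything else on the bench where it is.

Things in the scene. Friction and masses are not known exactly. Their poses are not given: they have to be found in the camera images.
- stand: Demoulding stand fixed to the bench: grey base plate 270 x 210 x 12 mm; origin under its centre, x level towards the low (exit) end, z up. On it an open pale pink mould, 110 mm wide, slopes down at 45 degrees along +x; its channel is 59 mm wide between side walls that rise 18 mm above the channel floor. The mould's low end is 55 mm (along the slope) uphill of point rail_grip's point.
- rail_grip (a point): Fixed point on the top of the bare aluminium rail, 28 mm wide, that carries the channel floor on down the slope for 95 mm, from the mould to an upright stop lip 16 mm tall. Axes as the stand's. Beside the rail is free space for fingers down to the base plate (this point is 63 mm above the bench). After ejection the middle of the casting's free bar lies here.
- lamp_bar (a point): Centre of a fixed grey and white lamp bar on two posts over the upper end of the stand: 40 mm in the stand's x, 200 mm in y, 18 mm tall, centred 303 mm above the bench; posts 12 mm thick, 92 mm to either side. It is in the way of a vertical gripper stroking the ejector: lean the gripper back from the lamp, 30 to 45 degrees from vertical, fingers pointing down the slope.
- ejector (a joint): Travel of the red ejector slide, m: 0 out (at rest), grows as it is pressed down the slope, hard stop at 0.035 (fully in). Return spring 2.4 N at rest to 6.6 N fully in; with the casting's snap resistance about 15 N at most. Springs back to 0 when let go.
- ejector_head (a point): Centre of the outer face of the red push head (flat disc, 40 mm diameter, 12 mm thick) at the top end of the stand; moves with the slide. Its x axis is the pressing direction: down the slope, 45 degrees below level, along the stand's +x. At rest at (-84, 0, 231) mm in the stand frame.
- seat (a point): Fixed point of the stand on the channel floor where the casting's origin lies (within 2 mm) while the casting is held in the mould. Axes as the stand's.
- runout (a point): Fixed point of the stand on the channel floor where the casting's origin lies (within 2 mm) after ejection, the end of its bar against the stop lip; 62 mm down the slope from the seat. Axes as the stand's.
- casting: Orange cast handle, 120 mm long, 30 mm thick, 0.1-0.21 kg: round head 52 mm across (boss 26 mm wide, 6 mm tall on top), bar 36 mm wide ending 94 mm from the head's centre. Origin under the head's centre on the flat underside; x along the bar (at first downhill), z out of the top. Mass centre at x 30 mm. Two sprung rollers hold the head; pushed 17 mm it slides to the lip.
- tray: Green open finishing tray fixed to the bench, outside 220 (its x) x 180 (its y) x 28 mm, walls 6 mm, floor 6 mm thick; origin under its centre. Empty at the start.
- spray: Bystander: yellow bottle with a black cap, 58 mm diameter, 170 mm tall, origin under its centre. Leave it alone.
- mix_cup: Bystander: white open mixing cup, 76 mm diameter, 90 mm tall, origin under its centre. Leave it alone.
- spatula: Bystander: spatula lying on the bench. Leave it alone.
- driver: Bystander: screwdriver lying on the bench. Leave it alone.
Mind the look-alikes: they are no part of the job. What is meant by the casting is not black, turquoise or yellow, and is the larger of those in its own colour.

How it is judged:
By the outcome, as a careful person would: the job done as asked, in the order asked, and still so for the second after the job is handed in, with the robot touching nothing.
It also fails if it takes over 69 s, if anything falls off the work surface, if the arm or the gripper's body presses on something with over 40 N, if the wrist force passes 120 N, or if a joint passes its speed limit or range.

ROBOT

A 6-joint arm with a two-finger parallel gripper is mounted at the origin on the work surface. World frame = base frame: x ahead of the robot, y to its left, z up, the work surface at z = 0. Lengths are in m, angles in rad, forces in N, time in s.
With the tool pointing down it reaches from about 0.3 to 0.875 m from the base axis. Payload 6.4 kg.
Tool frame: the origin (TCP) lies between the finger pads; the fingertips stand ctrl.tip_extent ahead of it and the grasp point (between the pads) is the TCP (ctrl.tip_extent is the distance from the TCP to the fingertips, in m); z points along the fingers, y is the line along which they close (so a half turn about z gives the same grasp; the last joint's range is limited). The gripper opens to 85 mm and grips with 20 to 120 N. Pads are 22 mm wide; open, the fingers measure 114 mm over their backs; the gripper's body (76 mm by 85 mm) begins 54 mm behind the grasp point. The pads swing forward as they close: fully open they stand 13 mm farther back than shut.
Start: joints at [-1.352, 0.181, 1.607, -0, 1.354, -0.206], TCP at [0.237, -0.524, 0.25] pointing down, gripper open.
Joint ranges: [-2.99, 2.99], [-0.89, 2.07], [0.3, 2.58], [-1.14, 4.28], [0, 2.63], [-3.12, 3.12]. Speed limits (rad/s): [2.57, 2.57, 3.01, 3.14, 3.14, 3.14].

INTERFACE

Orientations are given as a unit quaternion [w, x, y, z].
In Python, from bench import ctrl gives the robot as it stands.
- The arm moves only by the tool send_rows, never from a script. Its arguments are lists of equal length, an entry for each row: "dr": the turn, a rotation vector about the tool's x, y, z in units of 6 degrees (1.0 is 6 degrees), a list of three; "xyz": the shift along the tool's x, y, z in cm, a list of three; "jaw": the opening in per cent of the stroke, from 0 (shut) to 100 (fully open). In form: {"dr": [[wx, wy, wz], ...], "xyz": [[dx, dy, dz], ...], "jaw": [jaw, ...]}. A call has exactly 8 rows; each row is the pose to reach, as a shift and turn from the pose commanded when the call began, along the tool's axes at that moment; what a row does not reach only later rows make up. A row lasts 1/8 s, in which the tool goes at most 62.5 mm and 10.7 degrees, less where a joint would pass 70% of its speed; a pose out of reach is approached as far as the arm can. A call with a gripper value outside its range is refused whole. The fingers move at their own pace and stop on an object; the grip force is fixed at half the most. Time passes only in rows, so rows that repeat a pose let the fingers close, or fill a call up. It gives the time, the measured TCP pose, the force, the opening and the grip force at its end, in the units of the state.
- ctrl.get_obs(): the state, without advancing time (a new reading comes with each control period).
- ctrl.camera(name): name is "scene" or "top" or "wrist"; returns the picture (384x512x3 uint8, red, green, blue); there is no depth.
- ctrl.calibration(name): a dict with "camera_matrix" (3x3 intrinsics, pixels), "world_from_camera" (4x4, takes a point from camera to world coordinates). Camera axes: x right, y up, looking along -z (the intrinsics and any distortion apply to the point x, -y, -z); pixel columns grow to the right and rows downward; lengths in m; the calibration is good to about 2 mm. A picture is of the moment at which its call begins: read the wrist's pose just before it. calibration takes no time and is no camera call; for the wrist camera it gives the pose at the moment of the call.
- ctrl.hand_in(): hands the job in; it is judged then, once.
The state is a dict: "time_s": time; "q": joint angles; "dq": joint speeds; "joint_efforts": joint torques, N m; "eef_pos": TCP position; "eef_rot": TCP orientation; "wrist_force": force on the tool from outside, world axes, zero at the start; "torque": the same for the moment, N m; "opening": opening from 0.0 (shut) to 1.0 (fully open); "grasp_force": force on a finger pad.
Only numpy, scipy, OpenCV 4.12 (cv2) and the standard library are available. Lean on these libraries where they do the work, as an engineer would, in place of code of your own. Each camera call takes 0.05 s, during which the arm holds its last target. There are 200 camera calls.

## Working session

There is one attempt and no reset: what is moved stays moved. The work goes in short steps, Python scripts to look and compute and a tool call to move; the robot and the scene stay as the last step left them, time stands still between calls to the robot, and variables do not carry over. Pictures are saved under pics/ and viewed, at most 10 in all, crops included, and the job is handed in when it is done.

Besides the shell and the picture viewer there is one more tool, called after "Request:" as name(argument=value, ...) on one line, values as JSON. send_rows: Moves the arm, as the interface text tells. Its arguments: {"type":"object","properties":{"dr":{"type":"array","items":{"type":"array","items":{"type":"number"}}},"xyz":{"type":"array","items":{"type":"array","items":{"type":"number"}}},"jaw":{"type":"array","items":{"type":"number"}}},"required":["dr","xyz","jaw"]}

```bash
mkdir -p pics; ls; python3 - <<'E'
from bench import ctrl
import cv2,numpy as np
a=ctrl.camera("scene");b=ctrl.camera("top")
cv2.imwrite("pics/s0.png",a[:,:,::-1]);cv2.imwrite("pics/t0.png",b[:,:,::-1])
np.set_printoptions(precision=4,suppress=True)
for n in("scene","top","wrist"):
    c=ctrl.calibration(n);print(n,c)
print(ctrl.get_obs(),ctrl.tip_extent)
E
```

```text
pics
scene {'camera_matrix': array([[432.1243,   0.    , 254.5361],
       [  0.    , 432.1243, 193.5391],
       [  0.    ,   0.    ,   1.    ]]), 'world_from_camera': array([[ 0.8302, -0.4045,  0.3836,  1.1229],
       [ 0.5572,  0.5804, -0.5939, -0.948 ],
       [ 0.0176,  0.7068,  0.7072,  1.389 ],
       [ 0.    ,  0.    ,  0.    ,  1.    ]])}
top {'camera_matrix': array([[407.1857,   0.    , 258.5654],
       [  0.    , 407.1857, 187.062 ],
       [  0.    ,   0.    ,   1.    ]]), 'world_from_camera': array([[ 0.0057,  0.9853, -0.171 ,  0.2496],
       [-0.9999,  0.0036, -0.0122,  0.0326],
       [-0.0114,  0.1711,  0.9852,  1.6454],
       [ 0.    ,  0.    ,  0.    ,  1.    ]])}
wrist {'camera_matrix': array([[281.4089,   0.    , 253.8345],
       [  0.    , 281.4089, 193.5977],
       [  0.    ,   0.    ,   1.    ]]), 'world_from_camera': array([[ 0.4123,  0.8774,  0.2455,  0.2987],
       [-0.9111,  0.3972,  0.1106, -0.4961],
       [-0.0005, -0.2693,  0.9631,  0.3724],
       [ 0.    ,  0.    ,  0.    ,  1.    ]])}
{'time_s': 0.1, 'q': array([-1.3523,  0.1815,  1.6079, -0.    ,  1.3538, -0.2063]), 'dq': array([ 0.0002, -0.0034, -0.0023, -0.0005, -0.0012,  0.0002]), 'joint_efforts': array([  0.0001, -44.5882, -35.2238,  -0.0002,   0.0042,  -0.    ]), 'eef_pos': array([ 0.2369, -0.5234,  0.2495]), 'eef_rot': array([-0.0008,  0.9775,  0.2108, -0.    ]), 'wrist_force': array([-0.0347, -0.4395,  0.2546]), 'torque': array([ 0.0248, -0.0019,  0.0114]), 'grasp_force': 0.0, 'opening': 1.0007902179913886} 0.019
```

View pics/s0.png

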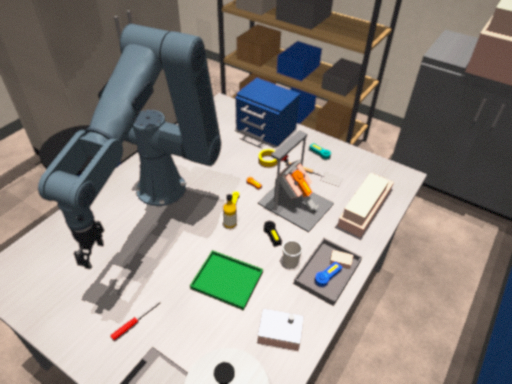

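View pics/t0.png

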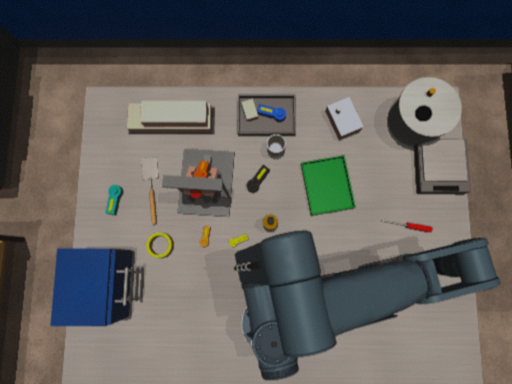

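Scene: the stand sits about top (205,182), scene (296,195), with its casting orange and downhill toward world +x. The tray is green at top (328,185), scene (227,279). I'll zoom in on the stand and segment the tray.

```bash
cat > h.py <<'E'
import numpy as np,cv2
from scipy.spatial.transform import Rotation as R
from scipy.optimize import least_squares
np.set_printoptions(precision=4,suppress=True)
def proj(c,P):
    T=np.linalg.inv(c["world_from_camera"]);p=np.atleast_2d(P)@T[:3,:3].T+T[:3,3]
    p=p*[1,-1,-1];p=p@c["camera_matrix"].T;return p[:,:2]/p[:,2:]
def ray(c,uv,z):
    uv=np.atleast_2d(uv);d=np.c_[uv,np.ones(len(uv))]@np.linalg.inv(c["camera_matrix"]).T*[1,-1,-1]
    W=c["world_from_camera"];d=d@W[:3,:3].T;o=W[:3,3];return o+d*((z-o[2])/d[:,2])[:,None]
def place(p,yaw,P): # stand frame-> world
    return np.atleast_2d(P)@R.from_euler('z',yaw).as_matrix().T+[p[0],p[1],0]
E
python3 - <<'E'
from bench import ctrl
from h import *
a=cv2.imread("pics/s0.png");b=cv2.imread("pics/t0.png")
z=lambda i,x,y,w,h:cv2.resize(i[y:y+h,x:x+w],None,fx=5,fy=5,interpolation=cv2.INTER_CUBIC)
cv2.imwrite("pics/z0.png",np.hstack([z(a,255,120,80,110),z(b,170,135,75,110)]))
for n,i in(("scene",a),("top",b)):
    m=((i[:,:,1]>90)&(i[:,:,0]<70)&(i[:,:,2]<70)).astype(np.uint8)
    k,l,s,_=cv2.connectedComponentsWithStats(m);j=1+np.argmax(s[1:,4])
    p=np.argwhere(l==j)[:,::-1].astype(np.float32);h=cv2.convexHull(p)
    q=cv2.approxPolyDP(h,6,True)[:,0]
    c=ctrl.calibration(n);W=ray(c,q,0.028);print(n,s[j],q.tolist(),W,W.mean(0))
E
```

```text
scene [191 252  71  57 427] [[261.0, 271.0], [243.0, 308.0], [191.0, 287.0], [212.0, 252.0]] [[ 0.6352 -0.1346  0.028 ]
 [ 0.6687 -0.3011  0.028 ]
 [ 0.4631 -0.3382  0.028 ]
 [ 0.4282 -0.1689  0.028 ]] [ 0.5488 -0.2357  0.028 ]
top [ 302  157   53   58 2168] [[354.0, 207.0], [313.0, 214.0], [302.0, 163.0], [342.0, 159.0]] [[ 0.451  -0.3284  0.028 ]
 [ 0.4223 -0.1647  0.028 ]
 [ 0.6303 -0.1236  0.028 ]
 [ 0.6475 -0.2864  0.028 ]] [ 0.5378 -0.2258  0.028 ]
```

View pics/z0.png

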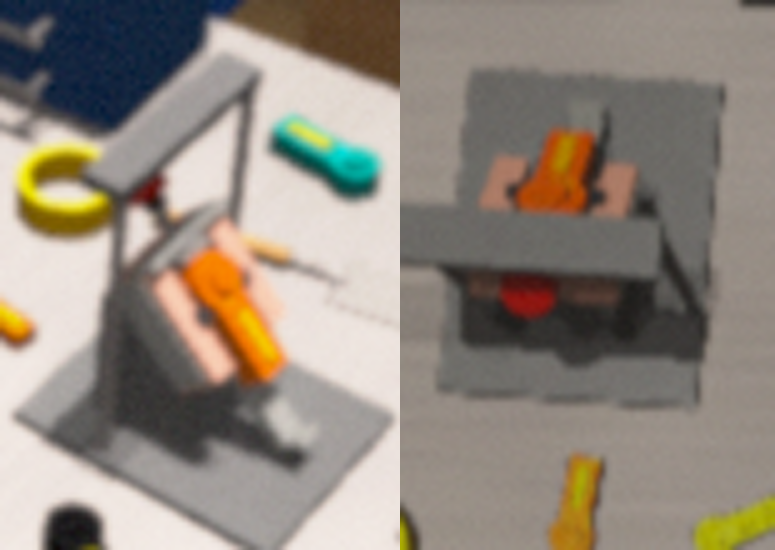

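The zoom shows the plate corners, the lamp bar, the red head just behind the bar, and the free bar of the casting pointing down the slope to +x. I'll fit the stand pose from the plate and lamp corners.

```bash
python3 - <<'E'
from bench import ctrl
from h import *
cs,ct=ctrl.calibration("scene"),ctrl.calibration("top")
S=lambda x,y:(255+x/5-.4,120+y/5-.4)
T=lambda x,y:(170+(x-400)/5-.4,135+y/5-.4)
hx,hy=.135,.105
top=[(T(472,70),(hx,hy)),(T(722,87),(hx,-hy)),(T(697,405),(-hx,-hy)),(T(438,390),(-hx,hy))]
sc=[(S(15,415),(-hx,-hy)),(S(392,417),(hx,hy))]
lt=[(T(660,217),(.02,-.1)),(T(657,277),(-.02,-.1))]
ls=[(S(215,50),(-.02,.1)),(S(260,75),(.02,.1)),(S(125,195),(.02,-.1)),(S(85,180),(-.02,-.1))]
def f(v,full=0):
    r=[]
    for c,l,z,ox in((ct,top,.012,0),(cs,sc,.012,0),(ct,lt,.312,v[3]),(cs,ls,.312,v[3])):
        P=place(v[:2],v[2],[(a+ox,b,z) for _,(a,b) in l])
        r.append(proj(c,P)-[u for u,_ in l])
    return np.vstack(r) if full else np.vstack(r).ravel()
s=least_squares(f,[.55,.15,0,-.05],loss='soft_l1');print(s.x);print(f(s.x,1))
v=s.x
for n,P in(("head",(-.084,0,.231)),("headbot",(-.084-.014,0,.217))):
    print(n,place(v,v[2],P),(proj(ct,place(v,v[2],P))-[169.6,134.6])*5+[400,0],(proj(cs,place(v,v[2],P))-[254.6,119.6])*5)
# tray fit
def g(w):
    r=[]
    for c,q in((cs,[(261,271),(243,308),(191,287),(212,252)]),(ct,[(342,159),(354,207),(313,214),(302,163)])):
        P=place(w,w[2],[(.11,.09,.028),(.11,-.09,.028),(-.11,-.09,.028),(-.11,.09,.028)] )
        if c is ct: P=P[[1,2,3,0]]
        r.append(proj(c,P)-q)
    return np.vstack(r).ravel()
s=least_squares(g,[.54,-.23,-.2],loss='soft_l1');print(s.x,s.fun)
E
```

```text
[ 0.5549  0.2675 -0.055  -0.0586]
[[-0.414  -0.3739]
 [ 0.0341 -0.9447]
 [ 0.2787  0.4177]
 [ 0.2344  0.3302]
 [-0.6891 -0.4939]
 [ 0.9656 -0.7839]
 [ 0.9007  0.1189]
 [ 0.5894 -0.088 ]
 [ 1.3752  0.2918]
 [ 0.567  -1.0599]
 [-0.1452 -0.1863]
 [-0.6209 -1.33  ]]
head [[0.471  0.2721 0.231 ]] [[529.5633 294.7671]] [[142.1497 185.128 ]]
headbot [[0.4571 0.2728 0.217 ]] [[531.0812 317.2752]] [[127.2719 191.2625]]
[ 0.5446 -0.2318  0.1819] [ 1.9042 -1.8685  0.2084 -0.0971 -2.5376 -1.0066 -0.7385 -1.9049  3.2792
 -5.1362  2.952  -0.4044 -0.3737  0.5364 -0.0682 -1.4833]
```

```bash
cat >> h.py <<'E'
ST=(.5549,.2675,-.055);TR=(.5435,-.231,.182)
def plan(o,tgts):
    R0=R.from_quat(np.roll(o["eef_rot"],-1));print("at",o["eef_pos"],o["time_s"])
    for p,Rt in tgts:
        print("dr",((R0.inv()*Rt).as_rotvec()/np.radians(6)).round(2),"xyz",(R0.inv().apply(np.ravel(p)-o["eef_pos"])*100).round(2))
def lean(yaw,deg): # tool z forward by deg from straight down, tool x forward
    return R.from_euler('z',yaw)*R.from_euler('y',-deg,degrees=True)*R.from_euler('x',180,degrees=True)
d=np.array([1,0,-1])/2**.5;n=np.array([1,0,1])/2**.5
def press(s,off=-.006): # tip at s metres past rest face
    return place(ST,ST[2],np.array([-.084,0,.231])+d*(s-.019)+n*off)[0]
E
python3 - <<'E'
from bench import ctrl
from h import *
o=ctrl.get_obs();Rl=lean(-.055,45)
print(Rl.as_matrix());print(press(-.08))
plan(o,[([.42,-.08,.42],lean(.2,20)),(press(-.08),Rl)])
E
```

```text
[[ 0.706  -0.055   0.706 ]
 [-0.0389 -0.9985 -0.0389]
 [ 0.7071  0.     -0.7071]]
[0.3969 0.2762 0.2968]
at [ 0.2369 -0.5234  0.2495] 0.1
dr [-0.39  3.32  2.12] xyz [ 34.96 -32.88 -16.99]
dr [-1.81  7.35  4.34] xyz [ 47.54 -66.27  -4.61]
```

Request:
send_rows(dr=[[-0.4,3.3,2.1],[-0.4,3.3,2.1],[-0.4,3.3,2.1],[-0.4,3.3,2.1],[-0.4,3.3,2.1],[-0.4,3.3,2.1],[-0.4,3.3,2.1],[-0.4,3.3,2.1]], xyz=[[35,-33,-17],[35,-33,-17],[35,-33,-17],[35,-33,-17],[35,-33,-17],[35,-33,-17],[35,-33,-17],[35,-33,-17]], jaw=[0,0,0,0,0,0,0,0])

```text
time_s: 1.1
eef_pos: [0.4163, -0.0861, 0.4176]
eef_rot: [-0.016, 0.98, 0.099, 0.172]
wrist_force: [1.8, -0.8, 0.2]
opening: 0.0
grasp_force: 0.0
```

```bash
python3 - <<'E'
from bench import ctrl
from h import *
o=ctrl.get_obs();print(o["q"])
plan(o,[(press(-.08),lean(-.055,45))])
E
```

```text
[-0.6839 -0.5     1.9032  0.2653  1.5118  0.6998]
at [ 0.4163 -0.0861  0.4176] 1.1
dr [-1.29  4.15  2.1 ] xyz [  0.94 -35.93  13.04]
```

Request:
send_rows(dr=[[-1.3,4.1,2.1],[-1.3,4.1,2.1],[-1.3,4.1,2.1],[-1.3,4.1,2.1],[-1.3,4.1,2.1],[-1.3,4.1,2.1],[-1.3,4.1,2.1],[-1.3,4.1,2.1]], xyz=[[1,-36,9],[1,-36,13],[1,-36,13],[1,-36,13],[1,-36,13],[1,-36,13],[1,-36,13],[1,-36,13]], jaw=[0,0,0,0,0,0,0,0])

```text
time_s: 2.1
eef_pos: [0.3953, 0.2776, 0.2954]
eef_rot: [0.011, 0.925, -0.023, 0.379]
wrist_force: [0.2, -0.4, 0.3]
opening: -0.004
grasp_force: 0.0
```

```bash
python3 - <<'E'
from bench import ctrl
from h import *
o=ctrl.get_obs();print(o["q"])
i=ctrl.camera("wrist")[:,:,::-1];c=ctrl.calibration("wrist")
a=ctrl.camera("scene")[:,:,::-1]
z=cv2.resize(a[70:230,180:340],(400,400),interpolation=2)
cv2.imwrite("pics/w1.png",np.hstack([cv2.resize(i,(400,300))[:,:],z[:300]]))
cv2.imwrite("pics/w1.png",np.hstack([np.vstack([cv2.resize(i,(400,300)),np.zeros((100,400,3),np.uint8)]),z]))
hd=place(ST,ST[2],(-.084,0,.231));print("pred head px(400 wide)",proj(c,hd)*400/512)
print("lamp corners",proj(c,place(ST,ST[2],[(-.0786,.1,.294),(-.0786,-.1,.294)]))*400/512)
i=i.astype(int);m=((i[:,:,2]>90)&(i[:,:,1]<60)&(i[:,:,0]<60)).astype(np.uint8)
k,l,s,ce=cv2.connectedComponentsWithStats(m);j=1+np.argmax(s[1:,4]);print(s[j],ce[j]*400/512)
plan(o,[(press(-.08),lean(-.055,45)),(press(-.02),lean(-.055,45))])
E
```

```text
[ 0.6504 -0.3567  2.188  -0.6904  0.7943  2.6361]
pred head px(400 wide) [[200.5739 147.1238]]
lamp corners [[ 76.9575 101.4543]
 [325.9839 102.6878]]
[ 233  166   48   47 1712] [200.4089 147.4833]
at [0.3953 0.2776 0.2954] 2.1
dr [-0.01  0.07  0.04] xyz [0.21 0.13 0.02]
dr [-0.01  0.07  0.04] xyz [0.25 0.14 6.02]
```

View pics/w1.png

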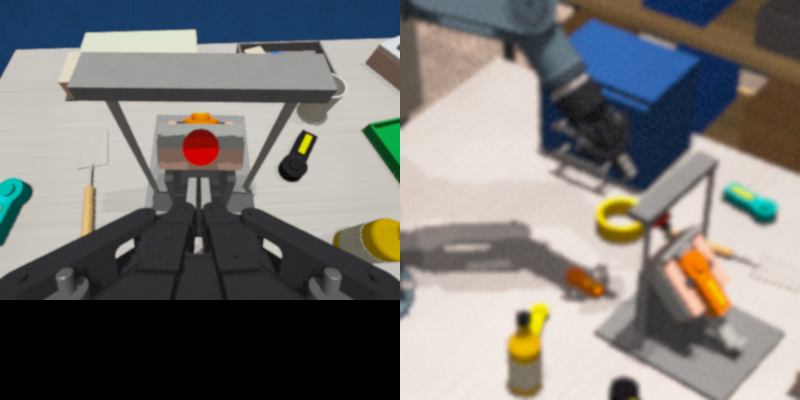

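The wrist image shows the red head at (200,147) in the 400-wide view, where the fit predicted it. The lamp bar is above and clear of the tool, so I'll press.

Request:
send_rows(dr=[[0,0,0],[0,0,0],[0,0,0],[0,0,0],[0,0,0],[0,0,0],[0,0,0],[0,0,0]], xyz=[[0.2,0.1,4],[0.2,0.1,7],[0.2,0.1,8],[0.2,0.1,8.8],[0.2,0.1,9.6],[0.2,0.1,10.3],[0.2,0.1,11],[0.2,0.1,11.2]], jaw=[0,0,0,0,0,0,0,0])

```text
time_s: 3.2
eef_pos: [0.4763, 0.2691, 0.2191]
eef_rot: [0.011, 0.925, -0.025, 0.38]
wrist_force: [-4.4, -2.5, 3.4]
opening: -0.002
grasp_force: 2.7
```

```bash
cat >> h.py <<'E'
def depth(o):
    t=place(ST,ST[2],[-.084,0,.231])[0];D=R.from_euler('z',ST[2]).apply(d)
    tip=o["eef_pos"]+R.from_quat(np.roll(o["eef_rot"],-1)).apply([0,0,.019])
    print("s",(tip-t)@D,"F along",o["wrist_force"]@D,o["wrist_force"])
E
python3 - <<'E'
from bench import ctrl
from h import *
depth(ctrl.get_obs())
E
```

```text
s 0.03129601115641592 F along -5.382784798366393 [-4.3637 -2.4808  3.3917]
```

Request:
send_rows(dr=[[0,0,0],[0,0,0],[0,0,0],[0,0,0],[0,0,0],[0,0,0],[0,0,0],[0,0,0]], xyz=[[0,0,0.15],[0,0,0.3],[0,0,0.4],[0,0,0.5],[0,0,0.5],[0,0,0.5],[0,0,0.5],[0,0,0.5]], jaw=[0,0,0,0,0,0,0,0])

```text
time_s: 4.2
eef_pos: [0.4793, 0.269, 0.2163]
eef_rot: [0.011, 0.924, -0.025, 0.38]
wrist_force: [-17.7, -4.5, 11.6]
opening: 0.001
grasp_force: 10.0
```

```bash
python3 - <<'E'
from bench import ctrl
from h import *
depth(ctrl.get_obs())
E
```

```text
s 0.03535716336949732 F along -20.49638024176299 [-17.6855  -4.5277  11.5763]
```

The slide is at its hard stop (s = 35 mm, 20 N against a 6.6 N spring). I'll back off along the slope.

Request:
send_rows(dr=[[0,0,0],[0,0,0],[0,0,0],[0,0,0],[0,0,0],[0,0,0],[0,0,0],[0,0,0]], xyz=[[0,0,-1],[0,0,-2.5],[0,0,-4],[0,0,-7],[0,0,-10],[0,0,-14],[0,0,-18],[0,0,-18]], jaw=[0,0,0,0,0,0,0,0])

```text
time_s: 5.2
eef_pos: [0.3532, 0.2779, 0.3471]
eef_rot: [0.008, 0.924, -0.025, 0.382]
wrist_force: [0.3, 0.1, 0.2]
opening: 0.001
grasp_force: 0.0
```

```bash
python3 - <<'E'
from bench import ctrl
from h import *
o=ctrl.get_obs();plan(o,[])
c=ctrl.calibration("wrist");w=ctrl.camera("wrist")[:,:,::-1]
a=ctrl.camera("scene")[:,:,::-1];b=ctrl.camera("top")[:,:,::-1]
z=lambda i,x,y,w,h:cv2.resize(i[y:y+h,x:x+w],(400,400),interpolation=2)
cv2.imwrite("pics/z2.png",np.hstack([z(a,255,140,90,90),z(b,160,130,90,90)]))
# red head
i=w.astype(int);m=((i[:,:,2]>90)&(i[:,:,1]<60)&(i[:,:,0]<60)).astype(np.uint8)
k,l,s,ce=cv2.connectedComponentsWithStats(m);j=1+np.argmax(s[1:,4]);print(s[j],ce[j],proj(c,place(ST,ST[2],(-.084,0,.231))))
E
```

```text
at [0.3532 0.2779 0.3471] 5.2
[ 237  162   37   37 1040] [254.7644 179.9894] [[253.2502 180.0926]]
```

View pics/z2.png

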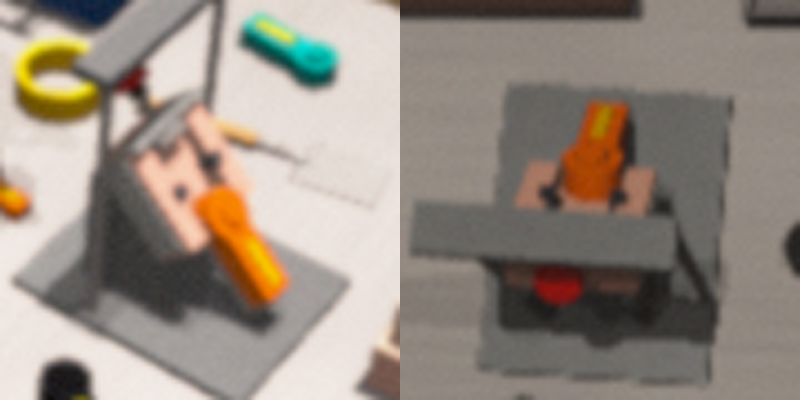

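Ejected: the red head is back at rest and the casting is down on the rail. It shows at scene crop (245,245) and top crop (595,150). Next I'll fit its exact position with silhouettes.

```bash
cat > fit.py <<'E'
from bench import ctrl
from h import *
from scipy.optimize import minimize
def cpts(h=.024,boss=.006):
    t=np.linspace(0,2*np.pi,40);c=np.c_[np.cos(t),np.sin(t)]
    H=[np.c_[c*.026,0*t+z] for z in(0,h)]
    B=np.array([(x,y,z) for x in(0,.094) for y in(-.018,.018) for z in(0,h)])
    return [np.vstack(H),B,np.vstack([np.c_[c*.013,0*t+z] for z in(0,h+boss)])]
def mask(i):
    v=cv2.cvtColor(i,cv2.COLOR_RGB2HSV);return ((v[:,:,0]>=5)&(v[:,:,0]<=28)&(v[:,:,1]>190)&(v[:,:,2]>120)).astype(np.uint8)
def sil(c,pos,Rc,k=4,parts=cpts()):
    m=np.zeros((384*k,512*k),np.uint8)
    for P in parts:
        uv=proj(c,Rc.apply(P)+pos)
        cv2.fillConvexPoly(m,cv2.convexHull(((uv+.5)*k).astype(np.int32)),1)
    return cv2.resize(m.astype(np.float32),(512,384),interpolation=cv2.INTER_AREA)
E
python3 - <<'E'
from fit import *
V={}
for n in("scene","top"):
    i=ctrl.camera(n);c=ctrl.calibration(n);m=mask(i)
    P=place(ST,ST[2],(.05,0,.08))[0];u=proj(c,P)[0].astype(int)
    w=np.zeros_like(m);w[u[1]-35:u[1]+35,u[0]-30:u[0]+30]=1;m*=w
    k,l,s,ce=cv2.connectedComponentsWithStats(m);j=1+np.argmax(s[1:,4]);m=(l==j).astype(np.float32)
    print(n,s[j]);V[n]=(c,m,w)
def cost(v,names=("scene","top"),hb=(.024,.006)):
    e=0
    for n in names:
        c,m,w=V[n]
        pos=place(ST,ST[2],(v[0]/1e3,v[1]/1e3,.1012))[0]
        e+=(abs(sil(c,pos,R.from_euler('zy',[ST[2],np.pi/4]),parts=cpts(*hb))-m)).sum()/m.sum()
    return e
for hb in((.024,.006),(.03,.006)):
  for N in(("scene","top"),("scene",),("top",)):
    r=minimize(cost,[30,0],args=(N,hb),method='Nelder-Mead',options=dict(initial_simplex=[[20,0],[40,0],[30,6]]));print(hb,N,r.x,r.fun)
E
```

```text
scene [299 182  20  26 227]
top [197 154  14  21 206]
(0.024, 0.006) ('scene', 'top') [24.6019  5.0422] 0.6051748991012573
(0.024, 0.006) ('scene',) [18.2909 11.3424] 0.3160792887210846
(0.024, 0.006) ('top',) [24.9554  3.0216] 0.23725728690624237
(0.03, 0.006) ('scene', 'top') [20.4676  3.6885] 0.8127098083496094
(0.03, 0.006) ('scene',) [19.0455  9.9728] 0.4435572624206543
(0.03, 0.006) ('top',) [22.8302  1.5683] 0.3376820385456085
```

```bash
cat > kin.py <<'E'
from h import *
D=[([-1.3523,.1815,1.6079,0,1.3538,-.2063],[.2369,-.5234,.2495],[-.0008,.9775,.2108,0]),
([-.6839,-.5,1.9032,.2653,1.5118,.6998],[.4163,-.0861,.4176],[-.016,.98,.099,.172]),
([.6504,-.3567,2.188,-.6904,.7943,2.6361],[.3953,.2776,.2954],[.011,.925,-.023,.379])]
rz=lambda a:R.from_euler('z',a);ry=lambda a:R.from_euler('y',a)
def fk(q,v):
    h,L1,L2,L6,e,a1,a2,e5,c6,s4,s6,c4=v
    p=np.array([a1,0,h]);A=rz(q[0]);P=[A.apply(p)]
    A=A*ry(q[1]);P.append(P[-1]+A.apply([0,e,L1]))
    A=A*ry(q[2]);P.append(P[-1]+A.apply([a2,0,L2]))
    A=A*rz(s4*q[3]+c4)*ry(q[4]);P.append(P[-1]+A.apply([0,e5,L6]))
    return A*rz(s6*q[5]+c6),P
E
python3 - <<'E'
from bench import ctrl
from kin import *
o=ctrl.get_obs();print(o["q"]);D.append((o["q"],o["eef_pos"],o["eef_rot"]))
best=None
for s4 in(1,-1):
 for s6 in(1,-1):
  for c4 in(0,):
   for k in range(4):
    def f(v):
        w=list(v)+[k*np.pi/2,s4,s6,c4];r=[]
        for q,p,t in D:
            A,P=fk(q,w);r+=[P[-1]-p,.3*(R.from_quat(np.roll(t,-1)).inv()*A).as_rotvec(),]
        return np.r_[np.concatenate(r),.01*np.array(v)]
    s=least_squares(f,[.2,.4,.4,.2,.1,0,0,0])
    if best is None or s.cost<best[0]: best=(s.cost,s4,s6,c4,k,s.x,s.fun)
print(best)
E
```

```text
[ 0.7338 -0.4753  2.1683 -0.6574  0.9563  2.6109]
(np.float64(3.338185388511935e-05), 1, 1, 0, 1, array([0.3127, 0.4374, 0.5131, 0.2995, 0.1174, 0.0012, 0.0843, 0.0004]), array([-0.    ,  0.0001,  0.0002,  0.    , -0.    ,  0.    , -0.0002,
       -0.    , -0.0001, -0.0003,  0.0003, -0.0001,  0.0001,  0.0001,
       -0.    ,  0.0001,  0.0002,  0.0003, -0.    ,  0.0001, -0.0001,
       -0.    ,  0.    , -0.    ,  0.0031,  0.0044,  0.0051,  0.003 ,
        0.0012,  0.    ,  0.0008,  0.    ]))
```

```bash
cat >> kin.py <<'E'
V=[.3127,.4374,.5131,.2995,.1174,.0012,.0843,.0004,np.pi/2,1,1,0]
LO=np.array([-2.99,-.89,.3,-1.14,0,-3.12]);HI=np.array([2.99,2.07,2.58,4.28,2.63,3.12])
def ik(p,Rt,seeds):
    best=None
    for s in seeds:
        f=lambda q:(lambda A,P:np.r_[P[-1]-p,.3*(Rt.inv()*A).as_rotvec()])(*fk(q,V))
        r=least_squares(f,np.clip(s,LO+.01,HI-.01),bounds=(LO,HI))
        if best is None or r.cost<best.cost-1e-9: best=r
    return best.x,np.sqrt(2*best.cost)
def clear(q,nm=0): # distance forearm/upper chain axes to lamp box
    A,P=fk(q,V);m=[]
    Q=[P[1]+0*P[1]]+[P[2],P[3]]
    for a,b in zip(Q[:-1],Q[1:]):
        X=a+np.linspace(0,1 if b is not P[3] else .75,60)[:,None]*(b-a)
        X=(X-[ST[0],ST[1],0])@R.from_euler('z',ST[2]).as_matrix()-[-.0586,0,.303]
        m.append(np.linalg.norm(np.maximum(abs(X)-[.02,.1,.009],0),axis=1).min())
    return np.array(m)
SE=[[a,b,c,dd,e,f] for a in(0,.6) for b,c in((.3,1.2),(.7,1.5)) for dd in(-.5,.5,3) for e in(.6,1.8) for f in(-1.5,1)]
def cast(x,z): # point in ejected casting frame -> world
    return place(ST,ST[2],np.array([.026,0,.101])+x*d+z*n)[0]
E
python3 - <<'E'
from kin import *
for L in(-45,-35,-25,-15):
  for k in(0,np.pi):
    Rt=lean(-.055,L)*rz(k)
    for up in(0,.1):
        p=cast(.05,.021)+up*R.from_euler('z',ST[2]).apply(n)
        q,e=ik(p,Rt,SE);A,P=fk(q,V)
        print(L,round(k,1),up,"err%.4f"%e,q,"elbow",P[1],"wrist",P[2],clear(q))
E
```

```text
-45 0 0 err0.0000 [0.1559 1.1232 0.7    0.171  2.0862 1.8059] elbow [0.3725 0.1774 0.502 ] wrist [0.8425 0.2513 0.2922] [0.1163 0.2322]
-45 0 0.1 err0.0055 [0.1385 1.2633 0.3    0.1941 2.3346 1.845 ] elbow [0.3979 0.174  0.4451] wrist [0.9067 0.2449 0.3647] [0.1137 0.2503]
-45 3.1 0 err0.0000 [ 0.1559  1.1232  0.7     0.171   2.0862 -1.3356] elbow [0.3725 0.1774 0.502 ] wrist [0.8425 0.2513 0.2922] [0.1163 0.2322]
-45 3.1 0.1 err0.0055 [ 0.1385  1.2633  0.3     0.1941  2.3346 -1.2966] elbow [0.3979 0.174  0.4451] wrist [0.9067 0.2449 0.3647] [0.1137 0.2503]
-35 0 0 err0.0000 [0.166  0.9869 0.8752 0.1322 1.8764 1.7928] elbow [0.3417 0.1763 0.5538] wrist [0.8026 0.2535 0.3258] [0.1406 0.2165]
-35 0 0.1 err0.0000 [0.1488 1.1082 0.5157 0.1361 2.1146 1.8092] elbow [0.3709 0.1743 0.5079] wrist [0.8732 0.2496 0.3965] [0.1606 0.2426]
-35 3.1 0 err0.0000 [ 0.166   0.9869  0.8752  0.1322  1.8764 -1.3488] elbow [0.3417 0.1763 0.5538] wrist [0.8026 0.2535 0.3258] [0.1406 0.2165]
-35 3.1 0.1 err0.0000 [ 0.1488  1.1082  0.5157  0.1361  2.1146 -1.3324] elbow [0.3709 0.1743 0.5079] wrist [0.8732 0.2
[... 455 characters left out ...]
.1 err0.0000 [ 0.1595  0.953   0.7344  0.0946  1.8804 -1.347 ] elbow [0.3346 0.1727 0.5661] wrist [0.828  0.2521 0.4226] [0.1941 0.2297]
-15 0 0 err0.0000 [0.1938 0.7441 1.198  0.0642 1.4538 1.8039] elbow [0.2693 0.1725 0.6345] wrist [0.7085 0.2587 0.3698] [0.1496 0.1662]
-15 0 0.1 err0.0000 [0.1723 0.8176 0.9263 0.0586 1.653  1.7954] elbow [0.2954 0.1706 0.6119] wrist [0.7791 0.2548 0.4405] [0.2097 0.2162]
-15 3.1 0 err0.0000 [ 0.1938  0.7441  1.198   0.0642  1.4538 -1.3377] elbow [0.2693 0.1725 0.6345] wrist [0.7085 0.2587 0.3698] [0.1496 0.1662]
-15 3.1 0.1 err0.0000 [ 0.1723  0.8176  0.9263  0.0586  1.653  -1.3461] elbow [0.2954 0.1706 0.6119] wrist [0.7791 0.2548 0.4405] [0.2097 0.2162]
```

```bash
python3 - <<'E'
from bench import ctrl
from kin import *
o=ctrl.get_obs();N=R.from_euler('z',ST[2]).apply(n)
hv=cast(.05,.021)+.09*N
for p,L in(([.42,.27,.47],20),([.56,.265,.47],-10)): print(ik(np.array(p),lean(-.055,L),[o["q"]]+SE[:4]),)
plan(o,[([.40,.27,.47],lean(-.055,15)),([.56,.265,.47],lean(-.055,-15)),(hv+[0,0,.08],lean(-.055,-35)),(hv,lean(-.055,-35))])
E
```

```text
(array([ 0.4307, -0.2711,  1.6456, -0.1614,  1.4571,  2.0498]), np.float64(3.387910389023587e-09))
(array([0.2268, 0.3145, 1.0236, 0.0525, 1.9708, 1.869 ]), np.float64(7.748852950787944e-11))
at [0.3539 0.2761 0.3419] 5.45
dr [ 0.02 -4.93  0.01] xyz [12.3   0.38 -5.87]
dr [ 0.02 -9.93  0.  ] xyz [23.7  -0.01  5.36]
dr [  0.02 -13.26  -0.  ] xyz [16.03 -0.29 32.32]
dr [  0.02 -13.26  -0.  ] xyz [10.41 -0.3  38.02]
```

Request:
send_rows(dr=[[0,-4.9,0],[0,-4.9,0],[0,-4.9,0],[0,-9.9,0],[0,-9.9,0],[0,-9.9,0],[0,-13.3,0],[0,-13.3,0]], xyz=[[12.3,0.4,-5.9],[12.3,0.4,-5.9],[12.3,0.4,-5.9],[23.7,0,5.4],[23.7,0,5.4],[23.7,0,5.4],[16,-0.3,32.3],[16,-0.3,32.3]], jaw=[0,0,0,100,100,100,100,100])

```text
time_s: 6.45
eef_pos: [0.6221, 0.2619, 0.3591]
eef_rot: [-0.008, 0.952, -0.027, -0.304]
wrist_force: [0.2, 0.2, 0.5]
opening: 1.001
grasp_force: 0.0
```

```bash
python3 - <<'E'
from bench import ctrl
from kin import *
o=ctrl.get_obs();N=R.from_euler('z',ST[2]).apply(n)
hv=cast(.05,.021)+.09*N
plan(o,[(hv+[0,0,.08],lean(-.055,-35)),(hv,lean(-.055,-35))])
E
```

```text
at [0.6221 0.2619 0.3591] 6.45
dr [-0.01  0.07 -0.02] xyz [13.72 -0.21  6.8 ]
dr [-0.01  0.07 -0.02] xyz [18.35 -0.21 13.32]
```

Request:
send_rows(dr=[[0,0,0],[0,0,0],[0,0,0],[0,0,0],[0,0,0],[0,0,0],[0,0,0],[0,0,0]], xyz=[[10,-0.2,5],[13.7,-0.2,6.8],[13.7,-0.2,6.8],[18.3,-0.2,13.3],[18.3,-0.2,13.3],[18.3,-0.2,13.3],[18.3,-0.2,13.3],[18.3,-0.2,13.3]], jaw=[100,100,100,100,100,100,100,100])

```text
time_s: 7.45
eef_pos: [0.6943, 0.2615, 0.1511]
eef_rot: [-0.008, 0.954, -0.026, -0.299]
wrist_force: [-0.0, 0.1, -0.5]
opening: 0.997
grasp_force: 0.0
```

```bash
python3 - <<'E'
from bench import ctrl
from kin import *
o=ctrl.get_obs();i=ctrl.camera("wrist")[:,:,::-1].copy();c=ctrl.calibration("wrist")
Rc=R.from_euler('zy',[ST[2],np.pi/4])
for zz in(0,.024,.03):
    t=np.linspace(0,6.28,30);h=np.c_[.026*np.cos(t),.026*np.sin(t),0*t+zz];b=np.array([(.018,.018,zz),(.094,.018,zz),(.094,-.018,zz),(.018,-.018,zz)])
    for P in(h,b):
        cv2.polylines(i,[proj(c,Rc.apply(P)+cast(0,0)).astype(np.int32)],True,(255,int(zz*8000),0),1)
cv2.imwrite("pics/w3.png",i);plan(o,[(cast(.05,.021),lean(-.055,-35))])
E
```

```text
at [0.6943 0.2615 0.1511] 7.45
dr [ 0.   -0.03  0.01] xyz [-1.16  0.16  9.41]
```

View pics/w3.png

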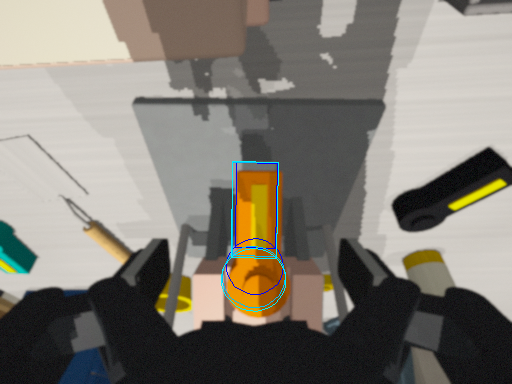

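The wrist view shows the casting about 8 px nearer the bottom than predicted, with the bar end at (258,170) rather than 162. I'll refine its position from this view.

```bash
python3 - <<'E'
from fit import *
i=ctrl.camera("wrist");c=ctrl.calibration("wrist")
v=cv2.cvtColor(i,cv2.COLOR_RGB2HSV);m=((v[:,:,0]<=30)&(v[:,:,1]>170)&(v[:,:,2]>60)).astype(np.uint8)
w=np.zeros_like(m);w[140:300,215:305]=1
k,l,s,ce=cv2.connectedComponentsWithStats(m*w);j=1+np.argmax(s[1:,4]);print(s[j])
m=cv2.morphologyEx((l==j).astype(np.uint8),cv2.MORPH_CLOSE,np.ones((5,5))).astype(np.float32)
def cost(p,hb):
    pos=place(ST,ST[2],(p[0]/1e3,p[1]/1e3,.1012+(p[3]/1e3 if len(p)>3 else 0)))[0]
    r=sil(c,pos,R.from_euler('zy',[ST[2]+p[2]/100,np.pi/4]),k=3,parts=cpts(*hb))*w
    return abs(r-m).sum()/m.sum()
for hb in((.024,.006),(.03,0),(.03,.006)):
    x0=np.array([20.,0,0]);S=np.vstack([x0,x0+[6,0,0],x0+[0,4,0],x0+[0,0,3]])
    r=minimize(cost,x0,args=(hb,),method='Nelder-Mead',options=dict(initial_simplex=S));print(hb,r.x,r.fun)
    x0=np.r_[r.x,0];S=np.vstack([x0,x0+np.diag([6,4,3,5])])
    r=minimize(cost,x0,args=(hb,),method='Nelder-Mead',options=dict(initial_simplex=S));print(hb,r.x,r.fun)
E
```

```text
[ 227  171   63  129 6334]
(0.024, 0.006) [16.0339 -3.3339  0.1431] 0.037843331694602966
(0.024, 0.006) [22.6732 -3.1707  0.8054  6.692 ] 0.022996965795755386
(0.03, 0) [16.0813 -3.5351  0.52  ] 0.025187987834215164
(0.03, 0) [17.6899 -3.6635  1.121   1.3409] 0.02343517169356346
(0.03, 0.006) [16.0813 -3.5351  0.52  ] 0.025187987834215164
(0.03, 0.006) [17.6899 -3.6635  1.121   1.3409] 0.02343517169356346
```

```bash
cat >> kin.py <<'E'
def cast(x,z): return place(ST,ST[2],np.array([.017,-.003,.101])+x*d+z*n)[0]
E
python3 - <<'E'
from bench import ctrl
from kin import *
o=ctrl.get_obs()
plan(o,[(cast(.05,.06),lean(-.055,-35)),(cast(.05,.023),lean(-.055,-35))])
E
```

```text
at [0.6939 0.2615 0.15  ] 7.55
dr [ 0.   -0.01  0.  ] xyz [-1.23  0.46  5.98]
dr [ 0.   -0.01  0.  ] xyz [-1.88  0.46  9.62]
```

Request:
send_rows(dr=[[0,0,0],[0,0,0],[0,0,0],[0,0,0],[0,0,0],[0,0,0],[0,0,0],[0,0,0]], xyz=[[-0.9,0.5,4],[-1.2,0.5,6],[-1.5,0.5,7.5],[-1.7,0.5,8.8],[-1.9,0.5,9.6],[-1.9,0.5,9.6],[-1.9,0.5,9.6],[-1.9,0.5,9.6]], jaw=[100,100,100,100,100,100,100,100])

```text
time_s: 8.55
eef_pos: [0.6228, 0.26, 0.0805]
eef_rot: [-0.008, 0.953, -0.026, -0.301]
wrist_force: [0.6, 0.6, -0.2]
opening: 1.002
grasp_force: 0.0
```

```bash
python3 - <<'E'
from bench import ctrl
from kin import *
o=ctrl.get_obs();print(o["wrist_force"])
cv2.imwrite("pics/w4.png",ctrl.camera("wrist")[:,:,::-1])
plan(o,[(cast(.05,.023),lean(-.055,-35))])
E
```

```text
[ 0.5669  0.5965 -0.176 ]
at [0.6228 0.26   0.0805] 8.55
dr [ 0.01  0.01 -0.  ] xyz [-0.04 -0.08 -0.14]
```

View pics/w4.png

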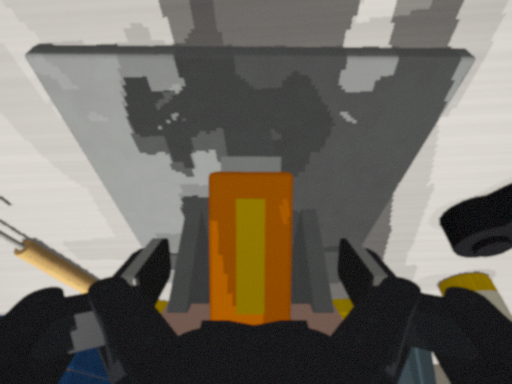

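The bar is centred between the open fingers (bar columns 210–292, fingers at 155 and 355). Closing.

Request:
send_rows(dr=[[0,0,0],[0,0,0],[0,0,0],[0,0,0],[0,0,0],[0,0,0],[0,0,0],[0,0,0]], xyz=[[0,-0.1,-0.1],[0,-0.1,-0.1],[0,-0.1,-0.1],[0,-0.1,-0.1],[0,-0.1,-0.1],[0,-0.1,-0.1],[0,-0.1,-0.1],[0,-0.1,-0.1]], jaw=[40,0,0,0,0,0,0,0])

```text
time_s: 9.6
eef_pos: [0.623, 0.261, 0.081]
eef_rot: [-0.008, 0.953, -0.026, -0.301]
wrist_force: [1.8, -0.1, 1.2]
opening: 0.414
grasp_force: 60.5
```

```bash
python3 - <<'E'
from bench import ctrl
from kin import *
o=ctrl.get_obs();N=R.from_euler('z',ST[2]).apply(n);p=o["eef_pos"];print(o["wrist_force"],o["torque"])
# casting pose relative to tool (assumed)
plan(o,[(p+.03*N,lean(-.055,-35)),(p+.08*N+[0,0,.01],lean(-.055,-35)),(p+.08*N+[0,0,.1],lean(-.055,-10))])
E
```

```text
[ 1.7941 -0.1494  1.161 ] [ 0.0267 -0.3875 -0.0928]
at [0.623 0.261 0.081] 9.6
dr [ 0.01  0.02 -0.  ] xyz [ 0.52  0.   -2.96]
dr [ 0.01  0.02 -0.  ] xyz [ 0.8   0.01 -8.7 ]
dr [0.01 4.18 0.  ] xyz [ -4.37   0.01 -16.06]
```

Gripped (opening 0.41 ≈ 36 mm, 60 N). Lifting normal to the slope.

Request:
send_rows(dr=[[0,0,0],[0,0,0],[0,0,0],[0,0,0],[0,0,0],[0,0,0],[0,0,0],[0,0,0]], xyz=[[0.1,0,-0.5],[0.2,0,-1.2],[0.3,0,-2],[0.5,0,-3],[0.6,0,-4.5],[0.7,0,-6],[0.8,0,-7.5],[0.8,0,-8.7]], jaw=[0,0,0,0,0,0,0,0])

```text
time_s: 10.6
eef_pos: [0.6802, 0.2578, 0.1483]
eef_rot: [-0.008, 0.953, -0.026, -0.301]
wrist_force: [0.5, 0.6, -0.9]
opening: 0.411
grasp_force: 60.2
```

```bash
python3 - <<'E'
from bench import ctrl
from kin import *
o=ctrl.get_obs();q0=o["q"];print(o["wrist_force"],o["grasp_force"],o["opening"])
yt=TR[2];X=np.array([np.cos(yt),np.sin(yt),0])
O=np.array([TR[0],TR[1],.006])-.034*X   # casting origin on tray floor
g=O+.05*X+[0,0,.023]
Q=[q0]
for p,L,y in(([.70,.16,.28],-15,0),([.62,-.1,.28],0,.1),(g+[0,0,.2],10,yt),(g,10,yt)):
    q,e=ik(np.array(p),lean(y,L),[Q[-1]]);Q.append(q);print(np.array(p),q,e)
plan(o,[([.70,.16,.28],lean(0,-15)),([.62,-.1,.28],lean(.1,0)),(g+[0,0,.15],lean(yt,10))])
E
```

```text
[ 0.5122  0.6222 -0.9333] 60.18924593925476 0.4113540204027291
[0.7  0.16 0.28] [0.054  0.6685 0.9069 0.0144 1.8276 1.6266] 3.232133842695497e-10
[ 0.62 -0.1   0.28] [-0.3486  0.2756  1.4332 -0.      1.4328  1.1222] 1.0543387885994392e-14
[ 0.5592 -0.2281  0.229 ] [-0.6489  0.1742  1.6698  0.139   1.1827  0.6946] 7.318969800652821e-09
[ 0.5592 -0.2281  0.029 ] [-0.6489  0.458   1.7727  0.1796  0.8007  0.6218] 2.6309109603472392e-14
at [0.6802 0.2578 0.1483] 10.6
dr [-0.22  3.35 -0.48] xyz [ -5.5    9.67 -12.22]
dr [-0.45  5.83 -1.43] xyz [-10.86  36.06  -8.43]
dr [-0.5   7.48 -2.27] xyz [-9.45 49.18  2.93]
```

Request:
send_rows(dr=[[-0.1,1.1,-0.2],[-0.2,2.2,-0.3],[-0.2,3.4,-0.5],[-0.3,4,-0.7],[-0.3,4.6,-0.9],[-0.4,5.2,-1.1],[-0.4,5.8,-1.3],[-0.4,5.8,-1.4]], xyz=[[-2,2,-5],[-4,5.5,-9],[-5.5,9.5,-12],[-6.5,14,-11.5],[-7.5,19,-10.5],[-9,24.5,-9.5],[-10,30,-9],[-10.9,36,-8.4]], jaw=[0,0,0,0,0,0,0,0])

```text
time_s: 11.6
eef_pos: [0.618, -0.1004, 0.2807]
eef_rot: [-0.002, 0.999, 0.048, -0.001]
wrist_force: [1.0, -0.7, -1.1]
opening: 0.414
grasp_force: 60.2
```

```bash
cat >> kin.py <<'E'
yt=TR[2];X=np.array([np.cos(yt),np.sin(yt),0])
g=np.array([TR[0],TR[1],.006])+.016*X+[0,0,.023]
E
python3 - <<'E'
from bench import ctrl
from kin import *
o=ctrl.get_obs();print(o["q"],o["grasp_force"])
plan(o,[(g+[0,0,.1],lean(yt,10))])
E
```

```text
[-0.3513  0.2723  1.4353  0.002   1.4376  1.1228] 60.18106698989868
at [ 0.618  -0.1004  0.2807] 11.6
dr [ 0.04  1.69 -0.82] xyz [-7.04 12.19 15.14]
```

Request:
send_rows(dr=[[0,0.4,-0.2],[0,0.8,-0.4],[0,1.2,-0.6],[0,1.7,-0.8],[0,1.7,-0.8],[0,1.7,-0.8],[0,1.7,-0.8],[0,1.7,-0.8]], xyz=[[-2,4,3],[-4,8,6],[-6,11,10],[-7,12.2,13],[-7,12.2,15],[-7,12.2,15],[-7,12.2,15],[-7,12.2,15]], jaw=[0,0,0,0,0,0,0,0])

```text
time_s: 12.6
eef_pos: [0.5613, -0.227, 0.1306]
eef_rot: [-0.005, 0.992, 0.09, 0.087]
wrist_force: [0.2, 1.2, -1.4]
opening: 0.41
grasp_force: 60.2
```

```bash
python3 - <<'E'
from bench import ctrl
from kin import *
o=ctrl.get_obs();print(o["grasp_force"],o["wrist_force"])
a=ctrl.camera("scene")[:,:,::-1];b=ctrl.camera("top")[:,:,::-1];w=ctrl.camera("wrist")[:,:,::-1]
z=lambda i,x,y,w,h:cv2.resize(i[y:y+h,x:x+w],(400,300),interpolation=2)
cv2.imwrite("pics/z5.png",np.vstack([np.hstack([z(a,180,220,100,75),z(b,280,145,100,75)]),np.hstack([z(w,0,0,512,384),np.zeros((300,400,3),np.uint8)])]))
plan(o,[(g+[0,0,.03],lean(yt,10)),(g+[0,0,.005],lean(yt,10)),(g,lean(yt,10))])
E
```

```text
60.184714794158936 [ 0.177   1.2462 -1.449 ]
at [ 0.5613 -0.227   0.1306] 12.6
dr [ 0.05 -0.01 -0.01] xyz [-1.47  0.03  7.01]
dr [ 0.05 -0.01 -0.01] xyz [-1.9   0.02  9.47]
dr [ 0.05 -0.01 -0.01] xyz [-1.99  0.02  9.96]
```

View pics/z5.png

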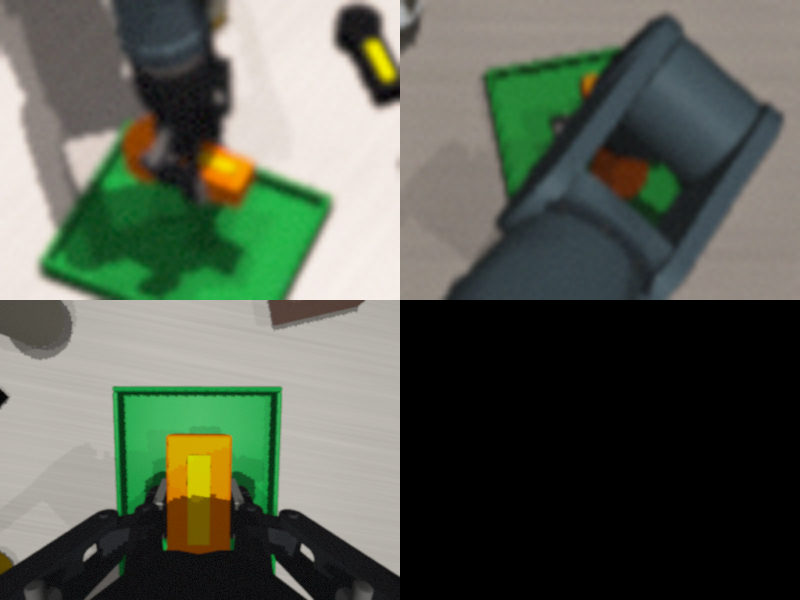

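The casting is held level over the tray and lined up with its long axis (wrist panel, bar at (200,490)). Lowering.

Request:
send_rows(dr=[[0,0,0],[0,0,0],[0,0,0],[0,0,0],[0,0,0],[0,0,0],[0,0,0],[0,0,0]], xyz=[[-0.7,0,3],[-1.2,0,5.5],[-1.5,0,7],[-1.6,0,8],[-1.8,0,8.8],[-1.8,0,9.2],[-1.9,0,9.4],[-1.9,0,9.4]], jaw=[0,0,0,0,0,0,0,0])

```text
time_s: 13.75
eef_pos: [0.5579, -0.2277, 0.0333]
eef_rot: [-0.006, 0.992, 0.089, 0.087]
wrist_force: [0.2, -0.5, -2.0]
opening: 0.414
grasp_force: 60.3
```

```bash
python3 - <<'E'
from bench import ctrl
from kin import *
o=ctrl.get_obs();print(o["grasp_force"],o["wrist_force"],o["torque"])
plan(o,[(g,lean(yt,10))])
E
```

```text
60.28291583061218 [ 0.1526 -0.508  -1.9523] [-0.0188  0.1268  0.0347]
at [ 0.5579 -0.2277  0.0333] 13.75
dr [ 0.04  0.01 -0.02] xyz [0.04 0.07 0.45]
```

Not yet in contact. I'll go down in small steps.

Request:
send_rows(dr=[[0,0,0],[0,0,0],[0,0,0],[0,0,0],[0,0,0],[0,0,0],[0,0,0],[0,0,0]], xyz=[[0,0,0.1],[0,0,0.15],[0,0,0.2],[0,0,0.25],[0,0,0.3],[0,0,0.3],[0,0,0.3],[0,0,0.3]], jaw=[0,0,0,0,0,0,0,0])

```text
time_s: 14.75
eef_pos: [0.5583, -0.2275, 0.0302]
eef_rot: [-0.006, 0.992, 0.089, 0.087]
wrist_force: [-0.8, 0.4, -1.4]
opening: 0.412
grasp_force: 60.3
```

Request:
send_rows(dr=[[0,0,0],[0,0,0],[0,0,0],[0,0,0],[0,0,0],[0,0,0],[0,0,0],[0,0,0]], xyz=[[0,0,0.05],[0,0,0.1],[0,0,0.15],[0,0,0.15],[0,0,0.15],[0,0,0.15],[0,0,0.15],[0,0,0.15]], jaw=[0,0,0,0,0,0,0,0])

```text
time_s: 15.75
eef_pos: [0.5586, -0.2274, 0.0287]
eef_rot: [-0.006, 0.992, 0.089, 0.087]
wrist_force: [0.5, -0.9, -1.8]
opening: 0.414
grasp_force: 60.3
```

Request:
send_rows(dr=[[0,0,0],[0,0,0],[0,0,0],[0,0,0],[0,0,0],[0,0,0],[0,0,0],[0,0,0]], xyz=[[0,0,0.05],[0,0,0.1],[0,0,0.15],[0,0,0.15],[0,0,0.15],[0,0,0.15],[0,0,0.15],[0,0,0.15]], jaw=[0,0,0,0,0,0,0,0])

```text
time_s: 16.75
eef_pos: [0.5588, -0.2274, 0.0272]
eef_rot: [-0.006, 0.992, 0.089, 0.087]
wrist_force: [-0.2, -0.0, -1.2]
opening: 0.412
grasp_force: 60.3
```

```bash
python3 - <<'E'
from fit import *
o=ctrl.get_obs();print(o["wrist_force"],o["torque"],o["eef_pos"])
a=ctrl.camera("scene")[:,:,::-1];w=ctrl.camera("wrist")[:,:,::-1]
cv2.imwrite("pics/z6.png",np.hstack([cv2.resize(a[235:310,180:280],(400,300),interpolation=2),cv2.resize(w,(400,300))]))
E
```

```text
[-0.2316 -0.0066 -1.1633] [-0.0313  0.1136  0.007 ] [ 0.5588 -0.2274  0.0272]
```

View pics/z6.png

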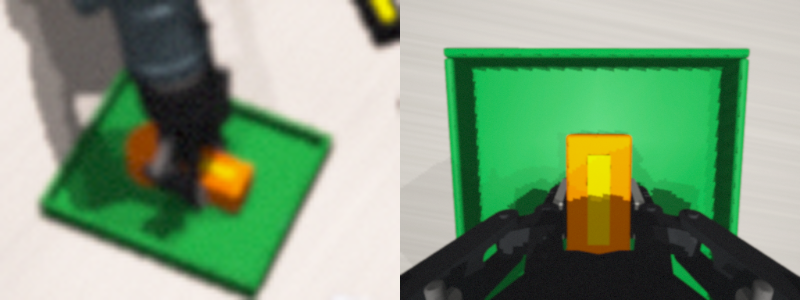

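The casting is nearly on the floor, well inside the walls. Continuing down.

Request:
send_rows(dr=[[0,0,0],[0,0,0],[0,0,0],[0,0,0],[0,0,0],[0,0,0],[0,0,0],[0,0,0]], xyz=[[0,0,0.05],[0,0,0.1],[0,0,0.15],[0,0,0.15],[0,0,0.15],[0,0,0.15],[0,0,0.15],[0,0,0.15]], jaw=[0,0,0,0,0,0,0,0])

```text
time_s: 17.85
eef_pos: [0.5591, -0.2273, 0.0258]
eef_rot: [-0.006, 0.992, 0.089, 0.087]
wrist_force: [-1.1, 0.4, -1.4]
opening: 0.412
grasp_force: 60.3
```

Request:
send_rows(dr=[[0,0,0],[0,0,0],[0,0,0],[0,0,0],[0,0,0],[0,0,0],[0,0,0],[0,0,0]], xyz=[[0,0,0.05],[0,0,0.1],[0,0,0.1],[0,0,0.1],[0,0,0.1],[0,0,0.1],[0,0,0.1],[0,0,0.1]], jaw=[0,0,0,0,0,0,0,0])

```text
time_s: 18.85
eef_pos: [0.5593, -0.2274, 0.025]
eef_rot: [-0.006, 0.992, 0.089, 0.087]
wrist_force: [-2.5, 0.3, 4.8]
opening: 0.412
grasp_force: 64.1
```

```bash
python3 - <<'E'
from bench import ctrl
o=ctrl.get_obs();print(o["wrist_force"],o["torque"],o["eef_pos"])
E
```

```text
[-2.53648504  0.2961621   4.75044507] [0.19223363 0.57509504 0.04160957] [ 0.55932178 -0.22740898  0.02504656]
```

Contact (about 6 N). I'll settle another 0.5 mm, then open gently.

Request:
send_rows(dr=[[0,0,0],[0,0,0],[0,0,0],[0,0,0],[0,0,0],[0,0,0],[0,0,0],[0,0,0]], xyz=[[0,0,0.05],[0,0,0.05],[0,0,0.05],[0,0,0.05],[0,0,0.05],[0,0,0.05],[0,0,0],[0,0,0]], jaw=[0,0,44,46,50,55,65,75])

```text
time_s: 19.85
eef_pos: [0.5591, -0.2271, 0.0245]
eef_rot: [-0.006, 0.992, 0.089, 0.086]
wrist_force: [0.3, 0.5, 0.3]
opening: 0.751
grasp_force: 0.0
```

```bash
python3 - <<'E'
from bench import ctrl
from kin import *
o=ctrl.get_obs();print(o["wrist_force"],o["opening"],o["grasp_force"]);R0=R.from_quat(np.roll(o["eef_rot"],-1))
plan(o,[(o["eef_pos"]+[0,0,.25],R0)])
E
```

```text
[0.251  0.4946 0.3436] 0.7510437043182308 0.0
at [ 0.5591 -0.2271  0.0245] 19.85
dr [0. 0. 0.] xyz [  4.31   0.07 -24.62]
```

Request:
send_rows(dr=[[0,0,0],[0,0,0],[0,0,0],[0,0,0],[0,0,0],[0,0,0],[0,0,0],[0,0,0]], xyz=[[0.2,0,-1],[0.4,0,-2.5],[0.9,0,-5],[1.7,0,-10],[2.6,0,-15],[3.5,0,-20],[3.5,0,-20],[3.5,0,-20]], jaw=[85,85,85,85,85,85,85,85])

```text
time_s: 20.85
eef_pos: [0.5588, -0.2265, 0.2283]
eef_rot: [-0.006, 0.992, 0.089, 0.087]
wrist_force: [-0.3, 0.5, 0.5]
opening: 0.849
grasp_force: 0.0
```

```bash
python3 - <<'E'
from bench import ctrl
from h import *
o=ctrl.get_obs();print(o["wrist_force"],o["eef_pos"],o["time_s"])
a=ctrl.camera("scene")[:,:,::-1];w=ctrl.camera("wrist")[:,:,::-1]
cv2.imwrite("pics/z7.png",np.hstack([cv2.resize(a[130:310,160:340],(400,400),interpolation=2),np.vstack([cv2.resize(w,(400,300)),np.zeros((100,400,3),np.uint8)])]))
E
```

```text
[-0.2739  0.5225  0.4621] [ 0.5588 -0.2265  0.2283] 20.85
```

View pics/z7.png

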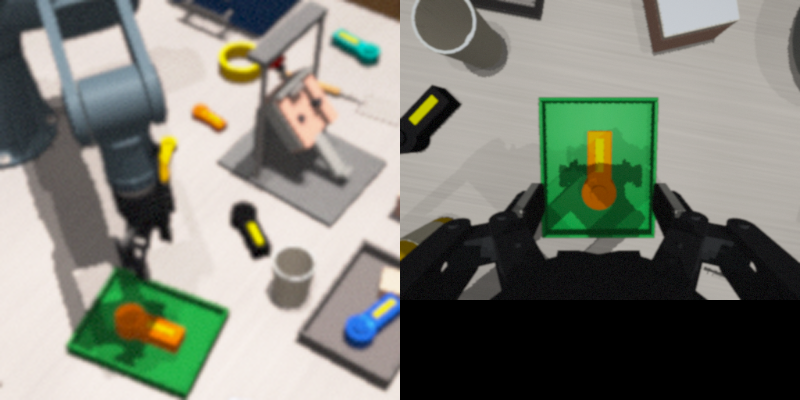

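The casting lies flat in the tray with its boss up (wrist view (598,170)). The mould is empty and the other objects are where they were.

```bash
python3 -c "
from bench import ctrl
print(ctrl.hand_in())"
```

```text
the job is handed in; nothing more can be done
None
```

I handed the job in at about 21 s: the slide went fully in and sprang back, and the casting slid to the lip and now lies flat, boss up, in the green tray with the arm clear; no score came back.

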